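Run the microscope's slide carriage in under the objective

TASK

Bring the glass slide under the microscope: press the round release button on the carriage down with a fingertip and, keeping it down, slide the carriage along its rails until it is fully home against the end stop at the column, then let the button spring back up so that the carriage is locked there. Push the carriage smoothly, without slamming it or forcing it while it is locked; do not touch the slide or the microscope's head, and do not pick up or knock about anything around it.

Things in the scene. Friction and masses are not known exactly. Their poses are not given: they have to be found in the camera images.
- stand: Video microscope stand: white cast base 220 x 540 mm, 45 mm high, origin at the centre of its underside on the table. Its own y axis runs along the two guide rails, towards the upright steel column (30 mm thick, at y = +232 mm, x = 0, reaching 335 mm up), which stands at the end farther from the robot, ahead and to its right. The carriage travels along +y to the end stop at the column. Fixed, but stands elsewhere and turned otherwise every time.
- head: The microscope's head on the column: same origin and axes as the stand. Focus block with knobs at the column, arm, nosepiece with three objectives and a camera on top. It hangs over the stand from y = +94 mm to the column, x within 70 mm of the middle, its lowest point 125 mm and its highest 328 mm above the table. Not to be touched.
- objective (a point): Lower tip of the upright objective, 125 mm above the table; the slide ends up straight below it.
- carriage (a joint): Position of the carriage along the rails in m: 0 at the outer end stop, 0.140 fully home against the stop at the column, growing along the stand's +y. It starts between 0.006 and 0.066. The black carriage plate is 110 mm across and 265 mm along the rails, its top 72 mm above the table. It slides freely (about 1 N) while the button is held down; with the button up, a pawl under the plate locks it in a ladder rack that has a notch every 8 mm, one of them at the home position.
- release (a joint): Travel of the release button in m: 0 up (locked), 0.008 fully down. Spring: 2.5 N to start moving, 5.5 N at the bottom. The pawl is clear of the rack once the button is 5 mm down; let go anywhere, it springs up and locks the carriage in the next notch.
- button_top (a point): Centre of the button's top face: plain round metal button, 24 mm in diameter, on the tail of the carriage 180 mm behind the slide's centre (towards the stand's -y). Up, it stands 15 mm over the plate (87 mm above the table); pressed, 7 mm. A flat collar 33 mm wide and 3 mm high surrounds it. The point moves with the button and the carriage, and its axes are parallel to the stand's.
- lug_top (a point): Middle of the top edge of the push lug, an upright plain metal plate fixed on the carriage between button and slide, 50 mm wide across the rails, 8 mm thick, 30 mm high over the plate (102 mm above the table). Its flat face towards the button is 22 mm from the button's centre; a finger that presses the button can push the carriage home against this face.
- slide: Glass microscope slide, 76 mm across the rails and 26 mm along them, clamped flat on the carriage plate in an aluminium spring holder (95 mm across, 40 mm along the rails, 5 mm high); origin on the plate's top at the slide's centre. Fixed to the carriage, rides along; not to be touched.
- dust_cap: Loose black objective cap, 33 mm across, 20 mm high, on the stand's base beside the rails, on its -x side; origin under its centre. Leave alone.
- oil_bottle: Small amber bottle, 30 mm across, 70 mm high, on the table beside the stand, on its +x side. Leave alone.
- slide_box: Plastic slide box 86 x 106 x 34 mm on the table beside the stand, on its -x side. Leave alone.
- spare_dishes: Stack of three clear dishes, 61 mm across, 42 mm high, beside the stand, on its -x side. Leave alone.
- forceps: Steel forceps, 128 mm long, 7 mm high, lying on the table on the robot's left. Leave alone.
- beaker: Glass beaker, 68 mm across, 85 mm high, on the robot's right. Leave alone.
- wash_bottle: White wash bottle, 64 mm across, 170 mm high, on the robot's right. Leave alone.

How it is judged:
On the way, in this order (a step that is already met when the one before it is completed fails the run):
1. the fingers press the release button down while the carriage is still near where it was locked (value of joint release above 0.0048 m and contact force between the fingers and carriage above 1 N and distance of slide from where it was at the start of the episode below 0.03 m), for 0.1 s.
2. the carriage is home against the stop with the button still held down (value of joint carriage above 0.1375 m and value of joint release above 0.003 m), for 0.1 s.
At the end, for the whole second after the job is handed in: The carriage rests within 2.5 mm of the end stop at the column, with the slide below the objective (within 4 mm), and the release button is back up (less than 1 mm down) so that the carriage is locked (value of joint carriage above 0.1375 m and value of joint release below 0.001 m and velocity of joint carriage below 0.005 m/s and horizontal distance between slide and objective below 0.004 m); the robot touches nothing.
It fails at once if the carriage is pushed hard (over 30 N) while the button is up and it is locked (value of joint release below 0.002 m and contact force between the fingers and carriage above 30 N).
It fails at once if the carriage is slammed (faster than 0.25 m/s) (velocity of joint carriage above 0.25 m/s).
It fails at once if the slide is touched by the robot (contact force between any of the fingers, the arm and slide above 0.3 N).
It fails at once if the microscope's head is touched (contact force between any of the fingers, the arm and head above 1 N).
It fails at once if a bystander is lifted or knocked about (distance of any of dust_cap, oil_bottle, slide_box, spare_dishes, forceps, beaker, wash_bottle from where it was at the start of the episode above 0.015 m).
It also fails if it takes over 38 s, if anything falls off the work surface, if the arm or the gripper's body presses on something with over 40 N, if the wrist force passes 120 N, or if a joint passes its speed limit or range.

ROBOT

A 6-joint arm with a two-finger parallel gripper is mounted at the origin on the work surface. World frame = base frame: x ahead of the robot, y to its left, z up, the work surface at z = 0. Lengths are in m, angles in rad, forces in N, time in s.
With the tool pointing down it reaches from about 0.225 to 0.875 m from the base axis. Payload 3.4 kg.
Tool frame: the origin (TCP) lies midway between the tips of the shut fingers; the grasp point (between the pads) lies 19 mm behind it (manip.grip_point_offset is the distance from the TCP to the grasp point, in m); z points along the fingers, y is the line along which they close (so a half turn about z gives the same grasp; the last joint's range is limited). The gripper opens to 85 mm and grips with 20 to 120 N. Pads are 22 mm wide; open, the fingers measure 114 mm over their backs; the gripper's body (76 mm by 85 mm) begins 54 mm behind the grasp point. The pads swing forward as they close: fully open they stand 13 mm farther back than shut.
Start: joints at [1.089, 0.276, 1.505, -0, 1.361, -0.121], TCP at [0.203, 0.538, 0.231] pointing down, gripper open.
Joint ranges: [-2.89, 2.89], [-0.75, 2.08], [0.22, 2.7], [-1.18, 4.32], [0.11, 2.71], [-2.7, 2.7]. Speed limits (rad/s): [2.57, 2.57, 3.14, 3.14, 3.14, 3.14].

INTERFACE

Orientations are given as a unit quaternion [w, x, y, z].
In Python, from rig import manip gives the robot as it stands.
- The arm moves only by the shell command python3 -m handwheel 'ROWS' [FORCE]. ROWS is JSON, a list of rows, each an object with "translation": the shift along the tool's x, y, z in m, a list of three; "angular": the turn, a rotation vector about the tool's x, y, z in degrees, a list of three; "hand": the closure, from 0 (fully open) to 1 (shut). A call has 1 to 10 rows; each row shifts and turns the commanded pose from where the row before left it, along the tool's axes as they then stand; what a row does not reach is not made up. A row lasts 1/12 s, in which the tool goes at most 41.7 mm and 7.16 degrees, less where a joint would pass 70% of its speed; a pose out of reach is approached as far as the arm can. A call with a gripper value outside its range is refused whole. The fingers move at their own pace and stop on an object; FORCE is the grip in N (left out, the last holds). Time passes only in rows, so rows that do not move let the fingers close. It gives the time, the measured TCP pose, the force, the opening and the grip force at its end, in the units of the state.
- manip.get_state(): the state, without advancing time (a new reading comes with each control period).
- manip.get_image(name): name is "scene" or "top" or "wrist"; returns the picture (400x640x3 uint8, red, green, blue); there is no depth.
- manip.camera_info(name): a dict with "camera_matrix" (3x3 intrinsics, pixels), "eye" and "orientation" of the camera in the world; the wrist camera has in their place "tool_from_camera" (4x4, takes a point from camera to tool coordinates, whose origin is the TCP and whose axes are the flange's). Camera axes: x right, y down, z forward; pixel columns grow to the right and rows downward; lengths in m; the calibration is good to about 2 mm. A picture is of the moment at which its call begins: read the wrist's pose just before it. camera_info takes no time and is no camera call.
- manip.sign_off(): hands the job in; it is judged then, once.
The state is a dict: "clock": time; "qpos": joint angles; "qd": joint speeds; "effort": joint torques, N m; "position": TCP position; "ee_rot": TCP orientation; "contact_force": force on the tool from outside, world axes, zero at the start; "moment": the same for the moment, N m; "width": finger opening in m; "gripper_force": force on a finger pad.
Only numpy, scipy, OpenCV 4.12 (cv2) and the standard library are available. Lean on these libraries where they do the work, as an engineer would, in place of code of your own. Each camera call takes 0.05 s, during which the arm holds its last target. There are 200 camera calls.

## Working session

There is one attempt and no reset: what is moved stays moved. The work goes in short steps, Python scripts to look and compute and a shell command to move; the robot and the scene stay as the last step left them, time stands still between calls to the robot, and variables do not carry over. Pictures are saved under pics/ and viewed, at most 10 in all, crops included, and the job is handed in when it is done.

```bash
mkdir -p pics; python3 - <<'E'
from rig import manip
import cv2,numpy as np
for n in("top","scene"):
    cv2.imwrite(f"pics/{n}0.png",manip.get_image(n)[:,:,::-1])
    c=manip.camera_info(n);print(n,c)
s=manip.get_state();print(s)
E
```

```text
top {'camera_matrix': array([[371.14066579,   0.        , 318.46643383],
       [  0.        , 371.14066579, 193.23639094],
       [  0.        ,   0.        ,   1.        ]]), 'eye': array([0.50219436, 0.00366232, 1.16438488]), 'orientation': array([-0.03510885,  0.70887757, -0.70349113,  0.0368806 ])}
scene {'camera_matrix': array([[469.22657439,   0.        , 315.05906163],
       [  0.        , 469.22657439, 200.18573634],
       [  0.        ,   0.        ,   1.        ]]), 'eye': array([1.17636209, 0.63447147, 0.95213738]), 'orientation': array([-0.13086859,  0.31496755,  0.86794238, -0.36103307])}
{'clock': 0.1, 'qpos': array([ 1.08902359e+00,  2.76526957e-01,  1.50601136e+00, -2.59592655e-06,
        1.36075300e+00, -1.20994415e-01]), 'qd': array([-0.00096821, -0.00088971, -0.00216418, -0.00177973, -0.00049986,
        0.00231676]), 'effort': array([ 2.05472468e-03, -4.17695224e+01, -2.46405923e+01,  4.73776299e-05,
        5.86491326e-03,  1.49912603e-05]), 'position': array([0.20274953, 0.53754217, 0.23052706]), 'ee_rot': array([-2.50904082e-04,  1.79412103e-01,  9.83773641e-01, -8.11423089e-04]), 'contact_force': array([ 0.20788872, -0.68732535,  0.12121401]), 'moment': array([ 0.07669441,  0.01665671, -0.00467559]), 'gripper_force': 0.0, 'width': 0.08528631636880293}
```

View pics/top0.png

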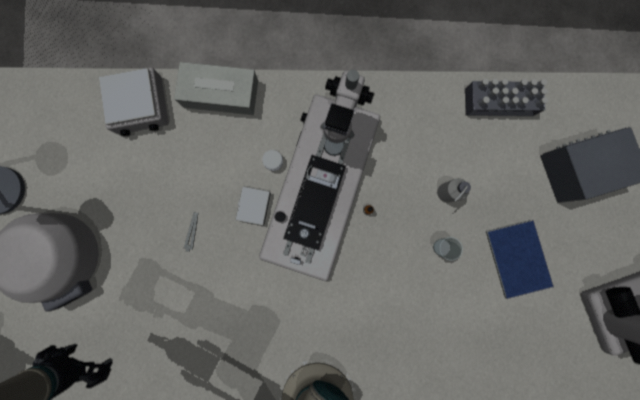

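View pics/scene0.png

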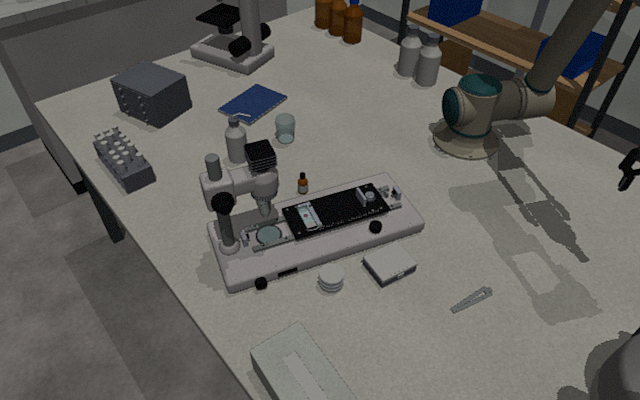

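The top view shows the stand running from about (297,268) up to (347,100), with the plate around (316,202) and the button near (304,233). The scene view shows the button near (370,196) beside the lug. I'll zoom in on both.

```bash
python3 - <<'E'
import cv2,numpy as np
a=cv2.imread("pics/top0.png")[140:290,250:390];b=cv2.imread("pics/scene0.png")[165:265,270:430]
a=cv2.resize(a,None,fx=4,fy=4,interpolation=cv2.INTER_CUBIC)
cv2.imwrite("pics/c1.png",cv2.convertScaleAbs(a,alpha=1.6))
b=cv2.resize(b,None,fx=5,fy=5,interpolation=cv2.INTER_CUBIC)
cv2.imwrite("pics/c2.png",b)
E
```

```text
(no output)
```

View pics/c1.png

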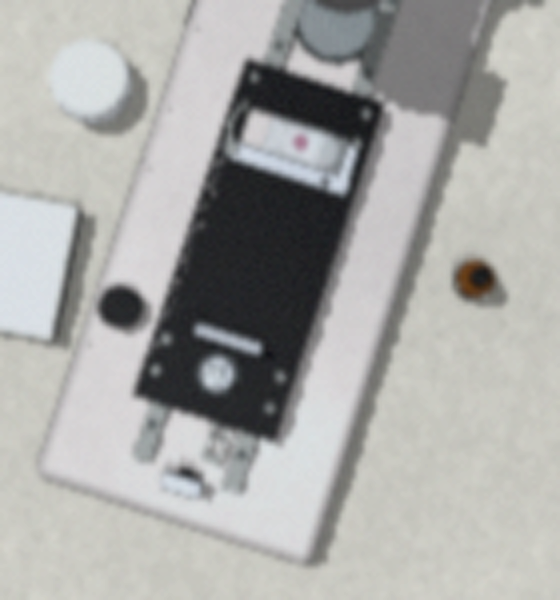

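View pics/c2.png

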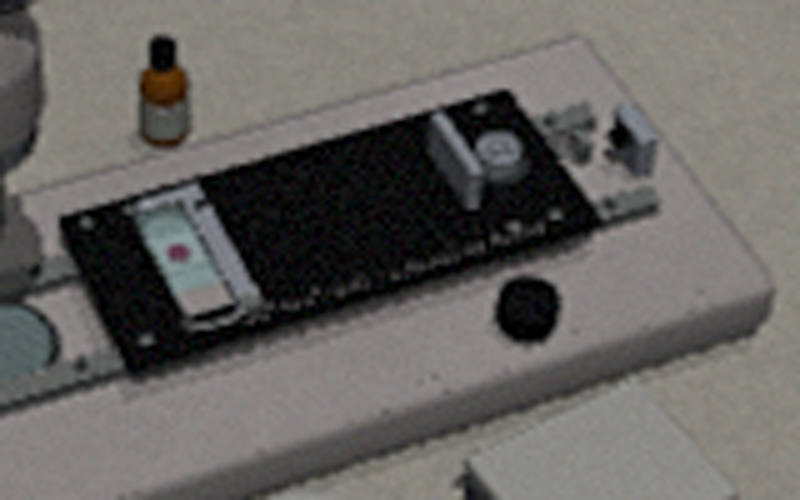

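Crop positions in the top view: button at (217,373), lug from (196,328) to (261,348), and plate corners (248,60), (383,102), (136,393), (280,440). In the scene crop the button top is at (500,148). Next I cast rays.

```bash
cat > h.py <<'E'
import numpy as np
from rig import manip
from scipy.spatial.transform import Rotation as R
def rot(q): return R.from_quat(np.roll(q,-1))
def ray(n,uv,st=None):
    c=manip.camera_info(n);d=np.linalg.inv(c["camera_matrix"])@[*uv,1.]
    if n=="wrist":
        T=c["tool_from_camera"];A=rot(st["ee_rot"])
        return st["position"]+A.apply(T[:3,3]),A.apply(T[:3,:3]@d)
    return c["eye"],rot(c["orientation"]).apply(d)
def onz(n,uv,z,st=None):
    o,d=ray(n,uv,st);return o+d*(z-o[2])/d[2]
E
python3 - <<'E'
from h import *
np.set_printoptions(precision=4,suppress=True)
t=lambda u,v:(250+(u-1.5)/4,140+(v-1.5)/4)
s=lambda u,v:(270+(u-2)/5,165+(v-2)/5)
print("button",onz("top",t(217,373),.087),onz("scene",s(500,148),.087))
P=[onz("top",t(*p),.072) for p in[(248,60),(383,102),(136,393),(280,440)]]
Q=[onz("scene",s(*p),.072) for p in[(130,372),(60,217),(607,228),(510,90)]]
for X in(P,Q):
    for p in X: print(p)
    print(np.linalg.norm(X[0]-X[1]),np.linalg.norm(X[0]-X[2]),np.linalg.norm(X[1]-X[3]))
    d=(X[0]+X[1]-X[2]-X[3])/2;w=X[1]-X[0]+X[3]-X[2]; print("axis",np.degrees(np.arctan2(d[1],d[0])),np.degrees(np.arctan2(w[1],w[0]))+90)
    c=sum(X)/4;print("centre",c)
print("slide",onz("top",t(293,147),.076),onz("scene",s(182,252),.076))
print("lug",onz("top",t(196,328),.102),onz("top",t(261,348),.102))
print("wash/bottle",onz("top",t(477,278),.07))
c=manip.camera_info("wrist");print(c["tool_from_camera"])
st=manip.get_state();print(rot(st["ee_rot"]).as_matrix())
E
```

```text
button [0.497  0.0426 0.087 ] [0.4933 0.042  0.087 ]
[0.7298 0.0227 0.072 ]
[ 0.6987 -0.0783  0.072 ]
[0.482  0.1022 0.072 ]
[ 0.4487 -0.0033  0.072 ]
0.10559766190914266 0.2602367043657494 0.2610169086296749
axis -17.242849213717175 -17.28316836446612
centre [0.5898 0.0108 0.072 ]
[0.7322 0.0281 0.072 ]
[ 0.6946 -0.0789  0.072 ]
[0.4809 0.1103 0.072 ]
[0.4447 0.0024 0.072 ]
0.11341599585096271 0.264458167644635 0.2627695416670528
axis -18.055180034944463 -18.93629021363428
centre [0.5881 0.0155 0.072 ]
slide [ 0.6637 -0.0113  0.076 ] [ 0.6639 -0.0154  0.076 ]
lug [0.5289 0.0574 0.102 ] [0.515  0.0109 0.102 ]
wash/bottle [ 0.5681 -0.1478  0.07  ]
[[ 0.0004 -0.9475 -0.3198  0.0804]
 [ 1.      0.0011 -0.0018 -0.0004]
 [ 0.002  -0.3198  0.9475 -0.1427]
 [ 0.      0.      0.      1.    ]]
[[-0.9356  0.353  -0.0008]
 [ 0.353   0.9356 -0.0015]
 [ 0.0002 -0.0017 -1.    ]]
```

```bash
python3 -m handwheel '[{"translation":[-0.025,-0.02,0],"angular":[0,0,0],"hand":1},{"translation":[-0.025,-0.02,0],"angular":[0,0,0],"hand":1},{"translation":[-0.025,-0.02,0],"angular":[0,0,0],"hand":1},{"translation":[-0.025,-0.02,0],"angular":[0,0,0],"hand":1},{"translation":[-0.025,-0.02,0],"angular":[0,0,0],"hand":1},{"translation":[-0.025,-0.02,0],"angular":[0,0,0],"hand":1},{"translation":[-0.025,-0.02,0],"angular":[0,0,0],"hand":1},{"translation":[-0.025,-0.02,0],"angular":[0,0,0],"hand":1},{"translation":[-0.025,-0.02,0],"angular":[0,0,0],"hand":1}]' 40
python3 -m handwheel '[{"translation":[-0.025,-0.02,0],"angular":[0,0,0],"hand":1},{"translation":[-0.025,-0.02,0],"angular":[0,0,0],"hand":1},{"translation":[-0.025,-0.02,0],"angular":[0,0,0],"hand":1},{"translation":[-0.025,-0.02,0],"angular":[0,0,0],"hand":1},{"translation":[-0.025,-0.02,0],"angular":[0,0,0],"hand":1},{"translation":[-0.025,-0.02,0],"angular":[0,0,0],"hand":1},{"translation":[-0.025,-0.02,0.01],"angular":[0,0,0],"hand":1},{"translation":[-0.02,-0.015,0.01],"angular":[0,0,0],"hand":1},{"translation":[-0.01,-0.01,0.01],"angular":[0,0,-3.4],"hand":1},{"translation":[0,0,0],"angular":[0,0,0],"hand":1}]'
python3 - <<'E'
from h import *
import cv2
st=manip.get_state();print(st)
im=manip.get_image("wrist")[:,:,::-1]
cv2.imwrite("pics/w1.png",im)
E
```

```text
clock: 0.85
position: [0.3502, 0.2886, 0.2311]
ee_rot: [-0.0, 0.179, 0.984, -0.0]
contact_force: [0.8, 0.7, 0.4]
width: 0.0001
gripper_force: 0.0
clock: 1.68
position: [0.4835, 0.0608, 0.1991]
ee_rot: [-0.002, 0.151, 0.989, -0.001]
contact_force: [-0.4, 0.5, -0.8]
width: 0.0001
gripper_force: 0.0
{'clock': 1.6833, 'qpos': array([-1.68873989e-02,  1.67866548e-01,  1.73423407e+00, -1.36735160e-03,
        1.24319078e+00, -1.28377592e+00]), 'qd': array([ 0.04812516, -0.02972735, -0.00528628,  0.04601294,  0.05170459,
        0.1049275 ]), 'effort': array([ -0.84122144, -33.83939981, -24.12459254,  -0.16833227,
        -0.31802771,  -0.54271655]), 'position': array([0.48351031, 0.06077193, 0.19906201]), 'ee_rot': array([-1.74541825e-03,  1.51150877e-01,  9.88508763e-01, -8.90044467e-04]), 'contact_force': array([-0.37878324,  0.47593271, -0.75102352]), 'moment': array([-0.02411557,  0.04597919, -0.0223929 ]), 'gripper_force': 0.0, 'width': 0.00012959955962135142}
```

View pics/w1.png

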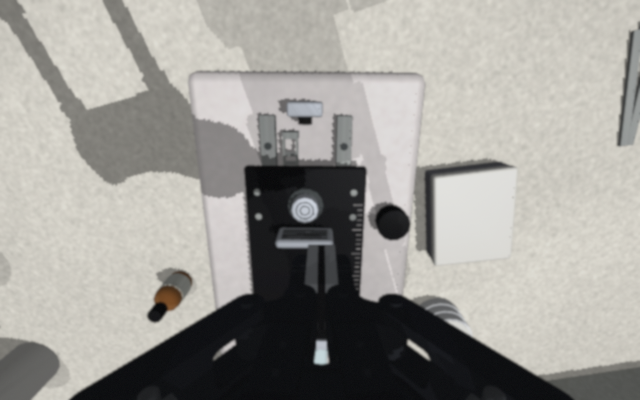

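The wrist view shows the button top at (305,209) and the lug's top edge around row 232, columns 278–333. The plate's rear edge is level at row 167, so the tool is aligned with the stand.

```bash
python3 - <<'E'
from h import *
np.set_printoptions(precision=4,suppress=True)
st=manip.get_state()
u=onz("wrist",(305,209),.087,st);print("button",u)
a,b=onz("wrist",(246,167),.072,st),onz("wrist",(365.5,167),.072,st)
d=b-a;print(np.linalg.norm(d),"yaw",np.degrees(np.arctan2(d[1],d[0]))-90)
R0=rot(st["ee_rot"]).as_matrix();print("tool yaw",np.degrees(np.arctan2(-R0[1,0],-R0[0,0])))
print("lug",[onz("wrist",p,.102,st) for p in((278,230),(333,230))])
for t in(u,np.array([.496,.0425,.087])): print("delta tool",R0.T@(t-st["position"]), st["position"])
E
```

```text
button [0.4943 0.0429 0.087 ]
0.10631635503453613 yaw -17.405390971633025
tool yaw -17.466629059047648
lug [array([0.5004, 0.0176, 0.102 ]), array([0.5143, 0.062 , 0.102 ])]
delta tool [-0.017  -0.0151  0.1129] [0.483  0.0623 0.1999]
delta tool [-0.0187 -0.0149  0.1129] [0.483  0.0623 0.1999]
```

```bash
python3 -m handwheel '[{"translation":[-0.007,-0.005,0.02],"angular":[0,0,0],"hand":1},{"translation":[-0.007,-0.005,0.02],"angular":[0,0,0],"hand":1},{"translation":[-0.007,-0.005,0.02],"angular":[0,0,0],"hand":1},{"translation":[0,0,0.02],"angular":[0,0,0],"hand":1},{"translation":[0,0,0.015],"angular":[0,0,0],"hand":1},{"translation":[0,0,0.005],"angular":[0,0,0],"hand":1},{"translation":[0,0,0],"angular":[0,0,0],"hand":1},{"translation":[0,0,0],"angular":[0,0,0],"hand":1}]'
python3 - <<'E'
from h import *
import cv2
print(manip.get_state()["position"],manip.get_state()["contact_force"])
a=manip.get_image("wrist")[130:330,200:440,::-1];b=manip.get_image("scene")[150:250,300:420,::-1]
cv2.imwrite("pics/w2.png",np.hstack([cv2.resize(a,(420,350)),cv2.resize(b,(380,350))]))
E
```

```text
clock: 2.4
position: [0.4993, 0.0436, 0.102]
ee_rot: [0.0, 0.15, 0.989, 0.0]
contact_force: [0.1, 0.1, 0.5]
width: 0.0002
gripper_force: 0.0
[0.4993455  0.04357891 0.10198761] [0.14711208 0.14869645 0.54492968]
```

View pics/w2.png

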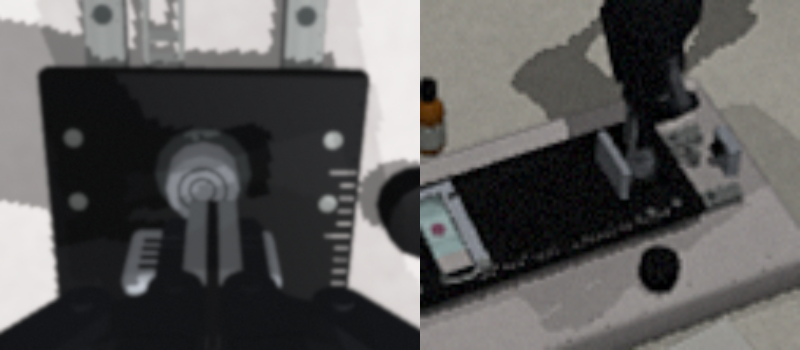

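The tip sits over the lug side of the button, about 4 mm forward and 2 mm to the side. It clears the lug, so I press now.

```bash
python3 -m handwheel '[{"translation":[0,-0.002,0.006],"angular":[0,0,0],"hand":1},{"translation":[0,0,0.006],"angular":[0,0,0],"hand":1},{"translation":[0,0,0.003],"angular":[0,0,0],"hand":1},{"translation":[0,0,0.003],"angular":[0,0,0],"hand":1},{"translation":[0,0,0],"angular":[0,0,0],"hand":1}]'
python3 -m handwheel '[{"translation":[0,0,0.002],"angular":[0,0,0],"hand":1},{"translation":[0,0,0.002],"angular":[0,0,0],"hand":1},{"translation":[0,0,0],"angular":[0,0,0],"hand":1},{"translation":[0,0,0],"angular":[0,0,0],"hand":1}]'
```

```text
clock: 2.92
position: [0.4983, 0.0409, 0.083]
ee_rot: [-0.0, 0.15, 0.989, 0.0]
contact_force: [-0.2, -0.5, 4.1]
width: 0.0001
gripper_force: 1.9
clock: 3.25
position: [0.4988, 0.0408, 0.0795]
ee_rot: [0.0, 0.15, 0.989, -0.0]
contact_force: [-1.5, -0.6, 4.7]
width: 0.0002
gripper_force: 2.5
```

```bash
python3 -m handwheel '[{"translation":[-0.001,0,0.0005],"angular":[0,0,0],"hand":1},{"translation":[-0.002,0,0],"angular":[0,0,0],"hand":1},{"translation":[-0.002,0,0],"angular":[0,0,0],"hand":1},{"translation":[-0.003,0,0],"angular":[0,0,0],"hand":1},{"translation":[-0.003,0,0],"angular":[0,0,0],"hand":1},{"translation":[-0.003,0,0],"angular":[0,0,0],"hand":1},{"translation":[-0.003,0,0],"angular":[0,0,0],"hand":1},{"translation":[-0.003,0,0],"angular":[0,0,0],"hand":1}]'
```

```text
clock: 3.92
position: [0.5176, 0.0348, 0.079]
ee_rot: [-0.0, 0.15, 0.989, -0.0]
contact_force: [-0.7, -1.3, 4.8]
width: 0.0001
gripper_force: 2.6
```

```bash
python3 -m handwheel '[{"translation":[-0.004,0,0],"angular":[0,0,0],"hand":1},{"translation":[-0.004,0,0],"angular":[0,0,0],"hand":1},{"translation":[-0.004,0,0],"angular":[0,0,0],"hand":1},{"translation":[-0.004,0,0],"angular":[0,0,0],"hand":1},{"translation":[-0.004,0,0],"angular":[0,0,0],"hand":1},{"translation":[-0.004,0,0],"angular":[0,0,0],"hand":1},{"translation":[-0.004,0,0],"angular":[0,0,0],"hand":1},{"translation":[-0.004,0,0],"angular":[0,0,0],"hand":1},{"translation":[-0.003,0,0],"angular":[0,0,0],"hand":1},{"translation":[-0.002,0,0],"angular":[0,0,0],"hand":1}]'
python3 - <<'E'
from h import *
import cv2
st=manip.get_state();print(st["position"],st["contact_force"])
a=manip.get_image("wrist")[70:330,200:440,::-1];b=manip.get_image("scene")[140:260,220:420,::-1]
cv2.imwrite("pics/w3.png",np.hstack([cv2.resize(a,(300,325)),cv2.resize(b,(500,325))]))
E
```

```text
clock: 4.75
position: [0.5533, 0.0234, 0.0791]
ee_rot: [0.0, 0.15, 0.989, -0.0]
contact_force: [-1.5, -1.8, 5.8]
width: 0.0
gripper_force: 2.6
[0.55327703 0.02337162 0.07909148] [-1.52173143 -1.84133581  5.83834791]
```

View pics/w3.png

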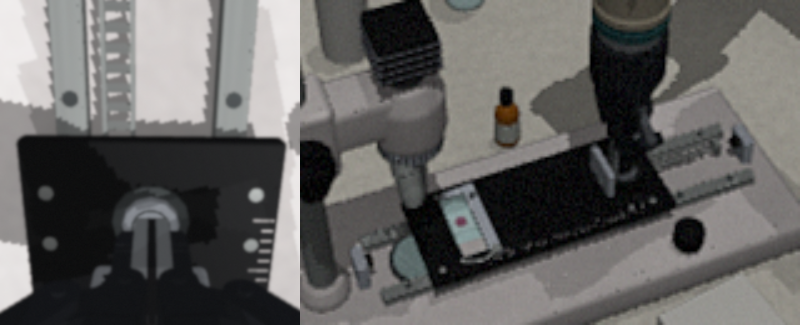

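The carriage is following with the button held down. There is still a gap to the stop bracket at the left, around (360,262), so I keep pushing.

```bash
python3 -m handwheel '[{"translation":[-0.003,0,0],"angular":[0,0,0],"hand":1},{"translation":[-0.003,0,0],"angular":[0,0,0],"hand":1},{"translation":[-0.003,0,0],"angular":[0,0,0],"hand":1},{"translation":[-0.003,0,0],"angular":[0,0,0],"hand":1},{"translation":[-0.003,0,0],"angular":[0,0,0],"hand":1},{"translation":[-0.003,0,0],"angular":[0,0,0],"hand":1},{"translation":[-0.003,0,0],"angular":[0,0,0],"hand":1}]'
python3 -m handwheel '[{"translation":[-0.003,0,0],"angular":[0,0,0],"hand":1},{"translation":[-0.003,0,0],"angular":[0,0,0],"hand":1},{"translation":[-0.003,0,0],"angular":[0,0,0],"hand":1}]'
python3 -m handwheel '[{"translation":[-0.003,0,0],"angular":[0,0,0],"hand":1},{"translation":[-0.003,0,0],"angular":[0,0,0],"hand":1},{"translation":[-0.003,0,0],"angular":[0,0,0],"hand":1}]'
```

```text
clock: 5.43
position: [0.5729, 0.0171, 0.0791]
ee_rot: [-0.0, 0.15, 0.989, -0.001]
contact_force: [-1.9, -1.5, 5.2]
width: 0.0001
gripper_force: 2.6
clock: 5.68
position: [0.5815, 0.0143, 0.0791]
ee_rot: [-0.0, 0.15, 0.989, -0.001]
contact_force: [-2.5, -2.0, 5.5]
width: 0.0001
gripper_force: 2.6
clock: 5.93
position: [0.59, 0.0116, 0.0791]
ee_rot: [-0.0, 0.15, 0.989, -0.001]
contact_force: [-2.0, -2.6, 5.7]
width: -0.0004
gripper_force: 2.6
```

```bash
python3 -m handwheel '[{"translation":[-0.003,0,0],"angular":[0,0,0],"hand":1},{"translation":[-0.003,0,0],"angular":[0,0,0],"hand":1},{"translation":[-0.003,0,0],"angular":[0,0,0],"hand":1}]'
python3 - <<'E'
from h import *
import cv2
st=manip.get_state();print(st["position"],st["contact_force"])
b=manip.get_image("scene")[165:255,220:400,::-1]
cv2.imwrite("pics/w4.png",cv2.resize(b,(800,400),interpolation=cv2.INTER_CUBIC))
E
```

```text
clock: 6.18
position: [0.5981, 0.0092, 0.079]
ee_rot: [-0.001, 0.15, 0.989, -0.001]
contact_force: [-4.1, -0.9, 7.0]
width: 0.0002
gripper_force: 3.4
[0.5981063  0.00921276 0.07898781] [-4.11415844 -0.88237157  6.98111663]
```

View pics/w4.png

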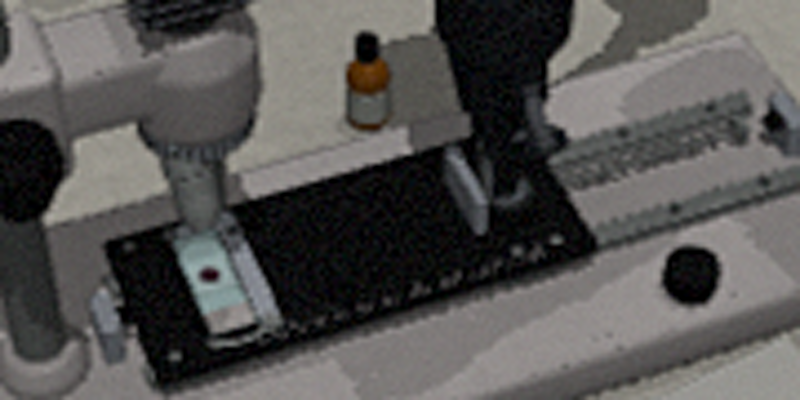

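The plate front is at or almost at the stop bracket, around (115,315), and the force is rising. I push on gently.

```bash
python3 -m handwheel '[{"translation":[-0.002,0,0],"angular":[0,0,0],"hand":1},{"translation":[0,0,0],"angular":[0,0,0],"hand":1}]'
python3 -m handwheel '[{"translation":[-0.002,0,0],"angular":[0,0,0],"hand":1},{"translation":[0,0,0],"angular":[0,0,0],"hand":1}]'
python3 -m handwheel '[{"translation":[-0.002,0,0],"angular":[0,0,0],"hand":1},{"translation":[0,0,0],"angular":[0,0,0],"hand":1}]'
```

```text
clock: 6.4
position: [0.5983, 0.0092, 0.079]
ee_rot: [-0.003, 0.15, 0.989, -0.0]
contact_force: [-5.7, -0.0, 8.4]
width: 0.0005
gripper_force: 4.2
clock: 6.57
position: [0.5991, 0.0091, 0.0789]
ee_rot: [-0.004, 0.15, 0.989, -0.0]
contact_force: [-7.8, 1.3, 10.3]
width: 0.0001
gripper_force: 4.8
clock: 6.73
position: [0.6012, 0.0087, 0.0789]
ee_rot: [-0.004, 0.15, 0.989, 0.0]
contact_force: [-7.7, 1.8, 9.4]
width: -0.0001
gripper_force: 4.8
```

```bash
python3 -m handwheel '[{"translation":[-0.002,0,0],"angular":[0,0,0],"hand":1},{"translation":[0,0,0],"angular":[0,0,0],"hand":1}]'
python3 -m handwheel '[{"translation":[-0.002,0,0],"angular":[0,0,0],"hand":1},{"translation":[0,0,0],"angular":[0,0,0],"hand":1}]'
python3 -m handwheel '[{"translation":[-0.002,0,0],"angular":[0,0,0],"hand":1},{"translation":[0,0,0],"angular":[0,0,0],"hand":1}]'
```

```text
clock: 6.9
position: [0.6033, 0.0082, 0.0789]
ee_rot: [-0.003, 0.15, 0.989, 0.0]
contact_force: [-6.3, 1.5, 8.0]
width: -0.0002
gripper_force: 4.5
clock: 7.07
position: [0.6034, 0.0082, 0.0788]
ee_rot: [-0.005, 0.15, 0.989, 0.0]
contact_force: [-9.1, 2.1, 12.2]
width: 0.0001
gripper_force: 6.8
clock: 7.23
position: [0.6034, 0.0082, 0.0789]
ee_rot: [-0.007, 0.15, 0.989, 0.001]
contact_force: [-14.1, 2.8, 14.0]
width: -0.0
gripper_force: 8.7
```

It's firm against the lug with no more motion at 14 N, so the carriage is home. I ease the push a little, then lift straight up.

```bash
python3 -m handwheel '[{"translation":[0.001,0,0],"angular":[0,0,0],"hand":1},{"translation":[0.001,0,0],"angular":[0,0,0],"hand":1},{"translation":[0,0,0],"angular":[0,0,0],"hand":1},{"translation":[0,0,0],"angular":[0,0,0],"hand":1}]'
python3 -m handwheel '[{"translation":[0,0,-0.002],"angular":[0,0,0],"hand":1},{"translation":[0,0,-0.002],"angular":[0,0,0],"hand":1},{"translation":[0,0,-0.002],"angular":[0,0,0],"hand":1},{"translation":[0,0,-0.003],"angular":[0,0,0],"hand":1},{"translation":[0,0,-0.004],"angular":[0,0,0],"hand":1},{"translation":[0.002,0,-0.01],"angular":[0,0,0],"hand":1},{"translation":[0.005,0,-0.02],"angular":[0,0,0],"hand":1},{"translation":[0.005,0,-0.03],"angular":[0,0,0],"hand":1},{"translation":[0,0,-0.03],"angular":[0,0,0],"hand":1},{"translation":[0,0,0],"angular":[0,0,0],"hand":1}]'
python3 - <<'E'
from h import *
import cv2
st=manip.get_state();print(st["position"],st["contact_force"])
w=manip.get_image("wrist")[:,:,::-1]
b=manip.get_image("scene")[165:255,220:400,::-1]
cv2.imwrite("pics/w5.png",np.hstack([cv2.resize(w[60:300,200:440],(300,300)),cv2.resize(b,(500,300),interpolation=cv2.INTER_CUBIC)]))
E
```

```text
clock: 7.57
position: [0.6034, 0.0082, 0.0789]
ee_rot: [-0.005, 0.15, 0.989, 0.0]
contact_force: [-9.4, 1.7, 11.0]
width: -0.0001
gripper_force: 6.6
clock: 8.4
position: [0.6012, 0.0101, 0.1887]
ee_rot: [0.007, 0.15, 0.989, 0.0]
contact_force: [0.7, -0.2, 0.7]
width: 0.0
gripper_force: 0.0
[0.60115964 0.01008549 0.18874836] [ 0.66787991 -0.20667831  0.7490506 ]
```

View pics/w5.png

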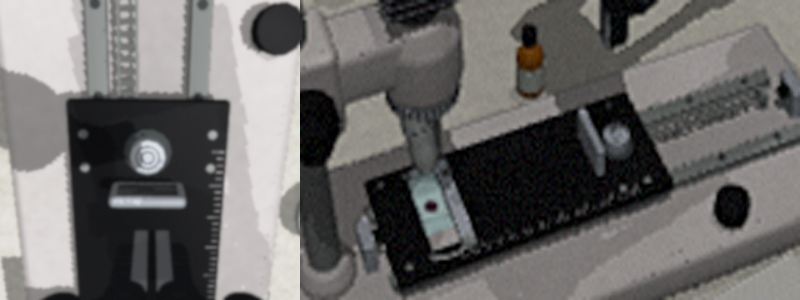

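```bash
python3 - <<'E'
from h import *
st=manip.get_state()
a=onz("wrist",(318,184.5),.087,st);b=onz("scene",(334,205),.087);print(a,b)
for p0,p in((np.array([.4943,.0429,.087]),a),(np.array([.4933,.042,.087]),b)): print(np.linalg.norm(p-p0))
# rays' closest-point height
o1,d1=ray("wrist",(318,184.5),st);o2,d2=ray("scene",(334,205))
t=np.linalg.lstsq(np.c_[d1,-d2],o2-o1,rcond=None)[0];print(o1+d1*t[0],o2+d2*t[1])
E
```

```text
[0.58818336 0.00999878 0.087     ] [0.59226927 0.01163121 0.087     ]
0.09948153470026547
0.10352381115023224
[0.58929639 0.00960846 0.08305692] [0.58973628 0.00893019 0.08324823]
```

```bash
python3 -c "
from rig import manip
print(manip.sign_off())"
```

```text
the job is handed in; nothing more can be done
None
```

I pushed the carriage about 103 mm to a firm stop with the button held down, then lifted off so the button could spring up and lock it, and handed the job in at about 8.5 s. The stop and the travel match home, but the button being fully up rests mainly on how it looked in the last picture (two-view height 83 mm, expected 87 mm).

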